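Unstack the climbing-shop delivery onto its display places

ROBOT

A 7-joint arm with a two-finger parallel gripper is mounted at the origin on the work surface. World frame = base frame: x ahead of the robot, y to its left, z up, the work surface at z = 0. Lengths are in m, angles in rad, forces in N, time in s.
With the tool pointing down it reaches from about 0.4 to 0.9 m from the base axis. Payload 5.6 kg.
Tool frame: the origin (TCP) lies midway between the tips of the shut fingers; the grasp point (between the pads) lies r.grip_depth behind it (r.grip_depth is the distance from the TCP to the grasp point, in m); z points along the fingers, y is the line along which they close (so a half turn about z gives the same grasp; the last joint's range is limited). The gripper opens to 92 mm and grips with 3 to 60 N. Pads are 20 mm wide; open, the fingers measure 128 mm over their backs; the gripper's body (75 mm by 189 mm) begins 69 mm behind the grasp point.
Start: joints at [1.166, 0.468, -0.012, 1.603, 0.006, 1.071, -0.056], TCP at [0.23, -0.608, 0.215] pointing down, gripper open.
Joint ranges: [-2.53, 2.53], [-0.31, 2.02], [-1.57, 1.55], [0.28, 2.44], [-1.29, 4.43], [0.15, 1.84], [-2.92, 2.92]. Speed limits (rad/s): [2.57, 2.57, 3.14, 3.14, 3.14, 3.14, 3.14].

INTERFACE

Orientations are given as [roll, pitch, yaw] about the fixed x, y, z axes, in that order (R = Rz(yaw) Ry(pitch) Rx(roll)).
In Python, from bench import status, viewer, order, r gives the robot as it stands.
- The arm moves only by the shell command python3 -m jog 'ROWS' [FORCE]. ROWS is JSON, a list that holds one entry, the list of rows, each a list of 7 numbers: the opening, from 0 (shut) to 1 (fully open), then the shift along the tool's x, y, z in mm, then the turn, a rotation vector about the tool's x, y, z in degrees. A call has 1 to 5 rows; each row is the pose to reach, as a shift and turn from the pose commanded when the call began, along the tool's axes at that moment; what a row does not reach only later rows make up. A row lasts 1/10 s, in which the tool goes at most 50 mm and 8.59 degrees, less where a joint would pass 70% of its speed; a pose out of reach is approached as far as the arm can. A call with a gripper value outside its range is refused whole. The fingers move at their own pace and stop on an object; FORCE is the grip in N (left out, the last holds). Time passes only in rows, so rows that repeat a pose let the fingers close. It gives the time, the measured TCP pose, the force, the opening and the grip force at its end, in the units of the state.
- status.get_state(): the state, without advancing time (a new reading comes with each control period).
- viewer.camera(name): name is "scene" or "top" or "wrist"; returns a dict with "color" (480x640x3 uint8, red, green, blue), "K" (3x3 intrinsics, pixels), "origin" and "attitude" of the camera in the world; the wrist camera has in their place "mount" (4x4, takes a point from camera to tool coordinates, whose origin is the TCP and whose axes are the flange's). Camera axes: x right, y down, z forward; pixel columns grow to the right and rows downward; lengths in m; the calibration is good to about 2 mm. A picture is of the moment at which its call begins: read the wrist's pose just before it. There is no depth.
- order.job_done(): hands the job in; it is judged then, once.
The state is a dict: "t": time; "q": joint angles; "joint_vel": joint speeds; "effort": joint torques, N m; "tool_pos": TCP position; "tcp_rot": TCP orientation; "contact_force": force on the tool from outside, world axes, zero at the start; "moment": the same for the moment, N m; "finger_gap": finger opening in m; "grasp_force": force on a finger pad.
Only numpy, scipy, OpenCV 4.12 (cv2) and the standard library are available. Lean on these libraries where they do the work, as an engineer would, in place of code of your own. Each camera call takes 0.05 s, during which the arm holds its last target. There are 200 camera calls.

TASK

Take the delivery stack on the shop counter apart and set each thing on its own display place: the tape roll over the upright post, the round tin in the round dish, the wooden training block in the short tray and the long carton in the long tray. Each must stand upright, flat on the floor of its place and within its rim, the block and the carton lengthwise along their trays. Do not knock over the white chalk bottle.

Things in the scene. Friction and masses are not known exactly. Their poses are not given: they have to be found in the camera images.
- carton_mid (a point): long black cardboard carton, 200 (its x) x 62 (its y) x 50 mm tall, the bottom of the stack, lying on the counter; the point is its centre, 25 mm above its underside; z up. 0.2 to 0.4 kg
- block_mid (a point): pale wooden climbing-training block, 80 (its x) x 56 (its y) x 50 mm tall, finger slots cut into its two x ends, flat y sides to grip; it stands on one end of the carton, its x along the carton's, and carries the tape roll; the point is its centre, 25 mm above its underside; z up. About 0.17 kg
- tin_mid (a point): round bare-metal tin with a lid, 60 mm diameter, 50 mm tall, standing on the other end of the carton, 20 to 40 mm of free space between it and the block (so grip it across the carton's width); the point is its centre, 25 mm above its underside; z up. About 0.14 kg
- roll_mid (a point): white roll of finger tape, a ring 54 mm outside, 32 mm hole right through, 50 mm tall, standing on its end (hole upright) on the wooden block; the point is its centre, 25 mm above its underside; z up. About 0.06 kg
- long_tray_floor (a point): long shallow plywood tray with dark rim, fixed to the counter, for the carton; the point is the centre of its inner floor, 4 mm above the counter; inside 220 (its x) x 82 (its y) mm, rim 4 mm thick and rising 4 mm above the inner floor; z up. A thing standing in it has its centre 25 mm above this point
- short_tray_floor (a point): short shallow plywood tray with dark rim, fixed to the counter, for the wooden block; the point is the centre of its inner floor, 4 mm above the counter; inside 100 (its x) x 76 (its y) mm, rim 4 mm thick and rising 4 mm above the inner floor; z up. A thing standing in it has its centre 25 mm above this point
- dish_floor (a point): round shallow dish with dark rim, fixed to the counter, for the tin; the point is the centre of its inner floor, 4 mm above the counter; inside 80 mm diameter, rim 4 mm thick and rising 4 mm above the inner floor; z up. A thing standing in it has its centre 25 mm above this point
- post_floor (a point): round plywood base, 76 mm diameter and 6 mm thick, fixed to the counter, with a steel post 12 mm thick standing up 36 mm from its middle, for the tape roll; the point is the centre of the base's upper face, at the foot of the post; z up. The roll resting on the base has its centre 25 mm above this point
- chalk_bottle_mid (a point): white chalk bottle with black cap, 44 mm diameter, 140 mm tall, standing loose on the counter beyond the stack, to be left standing; the point is half-way up it; z up
Things that resemble listed ones, but are neither listed nor needed, are in the scene too. What is shaped like the part that bears short_tray_floor but green or pink is not meant.

How it is judged:
At the end, for the whole second after the job is handed in: Carton, block, tin and roll are each at rest on the floor of their own place (centre 22 to 27 mm above it), centred to 14 mm, upright to 0.04 rad; carton within 0.15 rad and block within 0.35 rad of their tray's length; chalk bottle still standing (x of carton_mid in the frame of long_tray_floor between -0.014 and 0.014 m and y of carton_mid in the frame of long_tray_floor between -0.014 and 0.014 m and z of carton_mid in the frame of long_tray_floor between 0.022 and 0.027 m and angle between the x axis of carton_mid and the x axis of long_tray_floor, either way round below 0.15 rad and angle between each of carton_mid, block_mid, tin_mid, roll_mid's own z axis and vertical below 0.04 rad and linear speed of each of carton, block, tin, roll below 0.02 m/s and x of block_mid in the frame of short_tray_floor between -0.014 and 0.014 m and y of block_mid in the frame of short_tray_floor between -0.014 and 0.014 m and z of block_mid in the frame of short_tray_floor between 0.022 and 0.027 m and angle between the x axis of block_mid and the x axis of short_tray_floor, either way round below 0.35 rad and horizontal distance between tin_mid and dish_floor below 0.014 m and z of tin_mid in the frame of dish_floor between 0.022 and 0.027 m and horizontal distance between roll_mid and post_floor below 0.014 m and z of roll_mid in the frame of post_floor between 0.022 and 0.027 m and angle between chalk_bottle_mid's own z axis and vertical below 0.3 rad); the robot touches nothing.
It fails at once if the chalk bottle is knocked over (angle between chalk_bottle_mid's own z axis and vertical above 0.5 rad).
It also fails if it takes over 128 s, if anything falls off the work surface, if the arm or the gripper's body presses on something with over 40 N, if the wrist force passes 120 N, or if a joint passes its speed limit or range.

## Working session

There is one attempt and no reset: what is moved stays moved. The work goes in short steps, Python scripts to look and compute and a shell command to move; the robot and the scene stay as the last step left them, time stands still between calls to the robot, and variables do not carry over. Pictures are saved under pics/ and viewed, at most 14 in all, crops included, and the job is handed in when it is done.

```bash
ls; mkdir -p pics; python3 - <<'E'
from bench import status, viewer, order, r
import cv2,numpy as np
s=status.get_state();print(s,r.grip_depth)
for n in("scene","top"):
    c=viewer.camera(n);cv2.imwrite(f"pics/{n}0.png",c["color"][:,:,::-1]);print(n,c["K"],c["origin"],c["attitude"])
print(viewer.camera("wrist")["mount"])
E
```

```text
pics
{'t': 0.0, 'q': array([ 1.16599534,  0.46837582, -0.01161365,  1.60361781,  0.00597823,
        1.07141303, -0.05630681]), 'joint_vel': array([ 0.00091156,  0.00151237,  0.00105066, -0.00112389, -0.0009463 ,
        0.00041452, -0.00069623]), 'effort': array([-2.47169119e-04, -5.20576751e+01, -1.25038350e-02, -2.43751734e+01,
       -5.65810211e-02,  1.72853091e-02,  1.38590935e-04]), 'tool_pos': array([ 0.22981114, -0.60738945,  0.21364364]), 'tcp_rot': array([-3.13981617e+00,  1.00434777e-04,  3.61729485e-01]), 'contact_force': array([-0.31873939, -0.04558173,  0.77351309]), 'moment': array([ 0.03097326, -0.00416318, -0.01398307]), 'grasp_force': 0.0, 'finger_gap': 0.09169871211434753} 0.0187
scene [[497.84029423   0.         326.96578214]
 [  0.         497.84029423 243.82012351]
 [  0.           0.           1.        ]] [ 1.39547905 -0.04355198  1.14847471] [-2.48886093 -0.01098402  1.64410968]
top [[466.76890678   0.         314.73551222]
 [  0.         466.76890678 239.30632399]
 [  0.           0.           1.        ]] [ 0.35852215 -0.09484786  1.28395331] [-2.94985016e+00  6.18530435e-04 -1.55231511e+00]
[[-1.26586870e-03 -9.63151544e-01 -2.68956318e-01  7.70684568e-02]
 [ 9.99998335e-01 -1.57267610e-03  9.25275966e-04 -3.69945008e-04]
 [-1.31416215e-03 -2.68954699e-01  9.63151931e-01 -1.69669027e-01]
 [ 0.00000000e+00  0.00000000e+00  0.00000000e+00  1.00000000e+00]]
```

View pics/scene0.png

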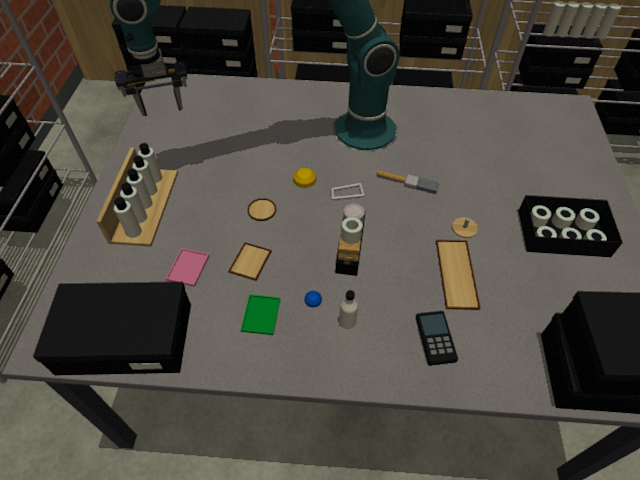

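View pics/top0.png

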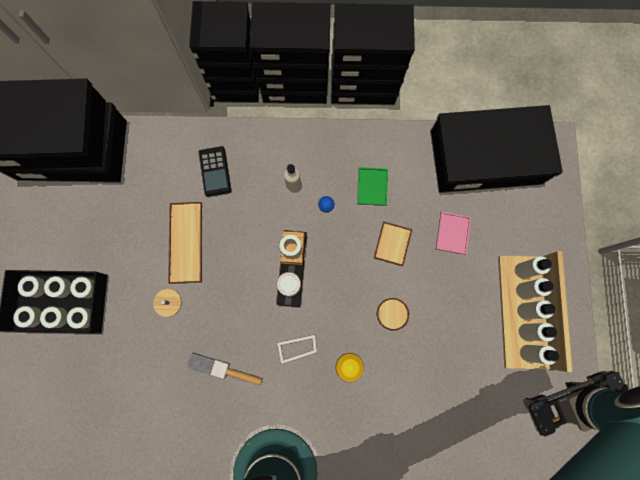

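The top view shows the stack at about (290,270), with the roll at (290,246) and the tin at (288,284). The long tray is at (185,242), the post at (167,303), the short tray at (393,243), the dish at (392,314) and the bottle at (292,178). I'll enlarge it to read these more closely.

```bash
python3 - <<'E'
import cv2
im=cv2.imread("pics/top0.png")
cv2.imwrite("pics/c1.png",cv2.resize(im[195:325,140:320],None,fx=4.4,fy=4.4,interpolation=cv2.INTER_CUBIC))
cv2.imwrite("pics/c2.png",cv2.resize(im[210:340,260:430],None,fx=4.4,fy=4.4,interpolation=cv2.INTER_CUBIC))
E
```

```text
(no output)
```

View pics/c1.png

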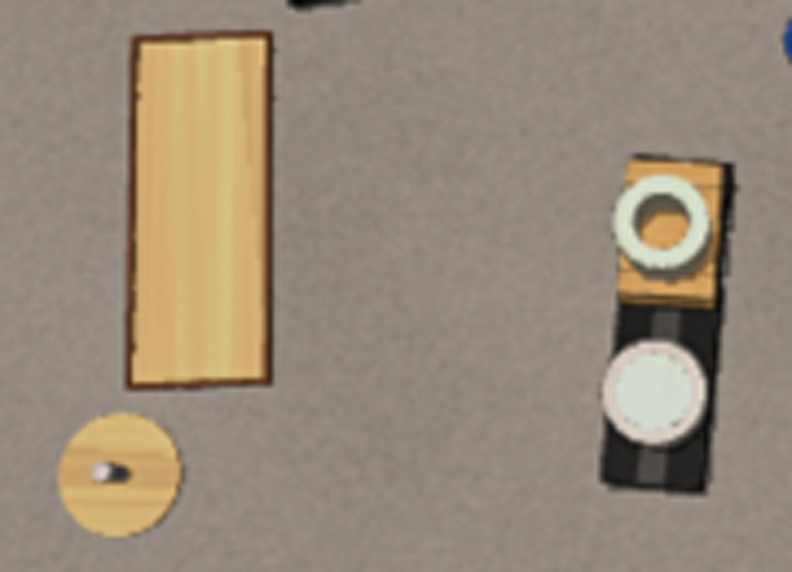

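View pics/c2.png

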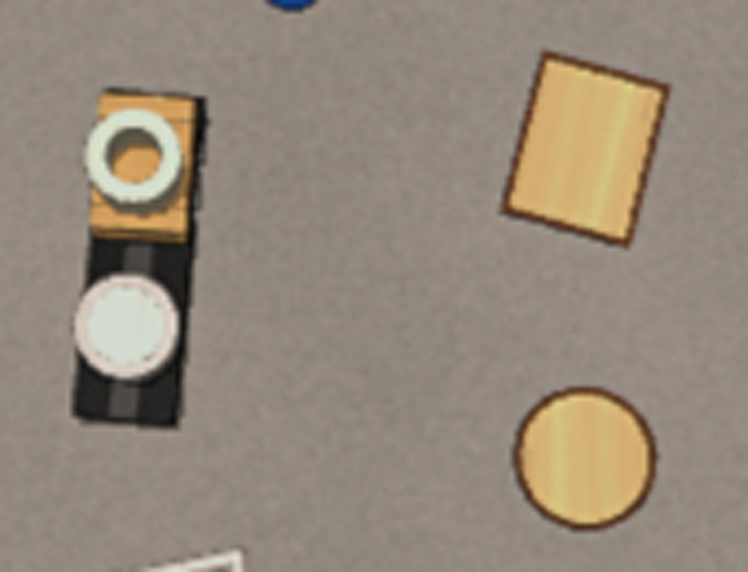

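The crops gave me these pixels (c1 first, then c2):
- **c1:** long tray outer corners (134,37), (272,33), (271,383), (127,387). Base centre (120,475), roll top (662,223), tin top (655,392). Block top corners (632,156), (726,164), (714,306), (618,302). Carton near corners (601,488), (706,493).
- **c2:** short tray corners (544,51), (669,86), (629,245), (502,212). Dish centre (585,458).

```bash
cat > h.py <<'E'
from bench import status, viewer, order, r
import numpy as np, cv2
from scipy.spatial.transform import Rotation as Ro
def cam(n):
    s=status.get_state(); c=viewer.camera(n)
    if n=="wrist":
        M=np.array(c["mount"]);R=Ro.from_euler('xyz',s["tcp_rot"]).as_matrix()
        return c["color"],np.array(c["K"]),R@M[:3,3]+s["tool_pos"],R@M[:3,:3]
    return c["color"],np.array(c["K"]),np.array(c["origin"]),Ro.from_euler('xyz',c["attitude"]).as_matrix()
def px2w(C,uv,z):
    _,K,o,R=C
    uv=np.atleast_2d(np.array(uv,float))
    d=np.c_[(uv-K[:2,2])/[K[0,0],K[1,1]],np.ones(len(uv))]@R.T
    return o+d*((z-o[2])/d[:,2])[:,None]
def w2px(C,P):
    _,K,o,R=C
    p=(np.atleast_2d(P)-o)@R@K.T
    return p[:,:2]/p[:,2:]
def delta(pos,yaw,tip_z=None):
    """tool-frame shift (mm) and turn (deg) from measured pose to TCP pos, tool down at yaw"""
    s=status.get_state();R=Ro.from_euler('xyz',s["tcp_rot"])
    T=Ro.from_euler('xyz',[np.pi,0,yaw])
    print("shift",np.round(R.inv().apply(np.array(pos)-s["tool_pos"])*1000,1),"turn",np.round((R.inv()*T).as_rotvec(degrees=True),2))
E
python3 - <<'E'
from h import *
C=cam("top"); np.set_printoptions(precision=4,suppress=True)
f=lambda L,o:(np.array(L,float)+.5)/4.4-.5+o
o1=[140,195];o2=[260,210]
def rect(n,L,o,z):
    p=px2w(C,f(L,o),z); print(n,p.mean(0),"sides",[round(float(np.linalg.norm(p[i]-p[i-1])),4) for i in range(4)],
     "long dir deg",[round(float(np.degrees(np.arctan2(*(p[a]-p[b])[[1,0]]))),1) for a,b in((0,3),(1,2))])
rect("long",[(134,37),(272,33),(271,383),(127,387)],o1,.008)
rect("short",[(544,51),(669,86),(629,245),(502,212)],o2,.008)
rect("block",[(632,156),(726,164),(714,306),(618,302)],o1,.10)
for n,u,o,z in(("base",(120,475),o1,.006),("roll",(662,223),o1,.15),("tin",(655,392),o1,.10),("dish",(585.5,458),o2,.008),("cl",(601,488),o1,.05),("cr",(706,493),o1,.05)):
    print(n,px2w(C,f([u],o),z)[0])
E
```

```text
long [0.5928 0.2705 0.008 ] sides [0.2253, 0.0886, 0.2255, 0.0895] long dir deg [3.3, 3.5]
short [ 0.5991 -0.3067  0.008 ] sides [0.1078, 0.082, 0.1059, 0.0817] long dir deg [-14.7, -14.9]
block [ 0.5665 -0.0329  0.1   ] sides [0.0871, 0.0556, 0.0846, 0.0559] long dir deg [-3.6, -3.4]
base [0.424  0.3091 0.006 ]
roll [ 0.5624 -0.0295  0.15  ]
tin [ 0.4724 -0.0254  0.1   ]
dish [ 0.4054 -0.3037  0.008 ]
cl [0.4194 0.008  0.05  ]
cr [ 0.4176 -0.0546  0.05  ]
```

```bash
python3 -m jog '[[[1,0,0,-60,0,0,0],[1,0,0,-136,0,0,0],[1,0,0,-136,0,0,0],[1,0,0,-136,0,0,0]]]'; python3 -c "
from h import *
delta([.515,-.03,.35],-.061)"
```

```text
t: 0.6
tool_pos: [0.231, -0.6102, 0.3572]
tcp_rot: [3.131, -0.0, 0.362]
contact_force: [0.0, -0.5, -0.4]
finger_gap: 0.0917
grasp_force: 0.0
shift [ 470.9 -442.3    2.6] turn [ 0.61 -0.16 24.21]
```

```bash
python3 -m jog '[[[1,160,-150,0,0,0,24.2],[1,160,-150,0,0,0,24.2],[1,160,-150,0,0,0,24.2],[1,160,-150,0,0,0,24.2],[1,160,-150,0,0,0,24.2]]]' >/dev/null; python3 -c "
from h import *
delta([.515,-.03,.35],-.061)"
```

```text
shift [ 165.3 -385.5    0.7] turn [-0.12  0.    0.39]
```

```bash
python3 -m jog '[[[1,85,-193,0,0,0,0.4],[1,85,-193,0,0,0,0.4],[1,85,-193,0,0,0,0.4],[1,85,-193,0,0,0,0.4],[1,85,-193,0,0,0,0.4]]]' >/dev/null;python3 -m jog '[[[1,80,-193,0,0,0,0],[1,80,-193,0,0,0,0],[1,80,-193,0,0,0,0],[1,80,-193,0,0,0,0],[1,80,-193,0,0,0,0]]]' >/dev/null;  python3 -m jog '[[[1,0,0,0,0,0,0],[1,0,0,0,0,0,0]]]';python3 -c "
from h import *
delta([.515,-.03,.35],-.061)
C=cam('wrist');cv2.imwrite('pics/w1.png',C[0][:,:,::-1]);np.savez('w1.npz',K=C[1],o=C[2],R=C[3])"
```

```text
t: 2.3
tool_pos: [0.5154, -0.0384, 0.3498]
tcp_rot: [3.141, 0.002, -0.07]
contact_force: [-0.4, -1.3, 0.4]
finger_gap: 0.0918
grasp_force: 0.0
shift [-0.9 -8.3 -0.2] turn [ 0.05  0.09 -0.51]
```

View pics/w1.png

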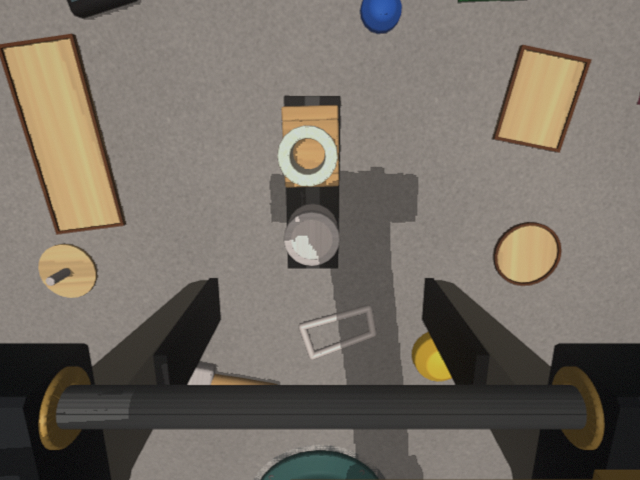

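The wrist view shows everything. Roll top centre is (308,156), tin top (311,236), block top left edge about x=283 to 286 and right edge 340, and carton near corners (288,268), (338,268). The base is at (68,271), the dish at (527,253), the short tray corners at (522,45), (590,60), (559,152), (493,138), and the long tray near corners at (57,233), (125,223) with far right (74,35).

```bash
python3 - <<'E'
from h import *
np.set_printoptions(precision=4,suppress=True)
d=np.load('w1.npz');C=(0,d['K'],d['o'],d['R'])
for n,u,z in(("roll",(308,156),.15),("tin",(311,236),.10),("dish",(527,253),.008),("base",(68,271),.006),("cn",(313,268),.05),("cfar",(312,97),.05),
 ("short",(541,98.7),.008),("s0",(522,45),.008),("s1",(590,60),.008),("s2",(559,152),.008),("s3",(493,138),.008),("l0",(0,48),.008),("l1",(74,35),.008),("l2",(125,223),.008),("l3",(57,233),.008)):
    print(n,px2w(C,[u],z)[0])
E
```

```text
roll [ 0.5656 -0.0301  0.15  ]
tin [ 0.4782 -0.0249  0.1   ]
dish [ 0.4097 -0.3027  0.008 ]
base [0.4276 0.3064 0.006 ]
cn [ 0.4241 -0.022   0.05  ]
cfar [ 0.621 -0.036  0.05 ]
short [ 0.6023 -0.3068  0.008 ]
s0 [ 0.6629 -0.2806  0.008 ]
s1 [ 0.6412 -0.3604  0.008 ]
s2 [ 0.5381 -0.3335  0.008 ]
s3 [ 0.5607 -0.2518  0.008 ]
l0 [0.7021 0.3181 0.008 ]
l1 [0.7095 0.2302 0.008 ]
l2 [0.4876 0.2164 0.008 ]
l3 [0.4807 0.3068 0.008 ]
```

```bash
python3 -c "
from h import *
delta([.564,-.030,.112],-.063)"
```

```text
shift [ 48.2 -12.5 238. ] turn [ 0.06  0.06 -0.46]
```

```bash
python3 -m jog '[[[1,48,-12,0,0,0,-0.4],[1,48,-12,50,0,0,-0.4],[1,48,-12,100,0,0,-0.4],[1,48,-12,145,0,0,-0.4],[1,48,-12,145,0,0,-0.4]]]' >/dev/null;python3 -m jog '[[[1,0,0,0,0,0,0],[1,0,0,0,0,0,0]]]';python3 -c "
from h import *
delta([.564,-.030,.112],-.063)
C=cam('wrist');cv2.imwrite('pics/w2.png',C[0][:,:,::-1])"
```

```text
t: 3.05
tool_pos: [0.5664, -0.0285, 0.2085]
tcp_rot: [3.141, -0.005, -0.062]
contact_force: [-0.0, -0.5, 0.0]
finger_gap: 0.0916
grasp_force: 0.0
shift [-2.8  1.7 96.5] turn [ 0.02 -0.27  0.05]
```

View pics/w2.png

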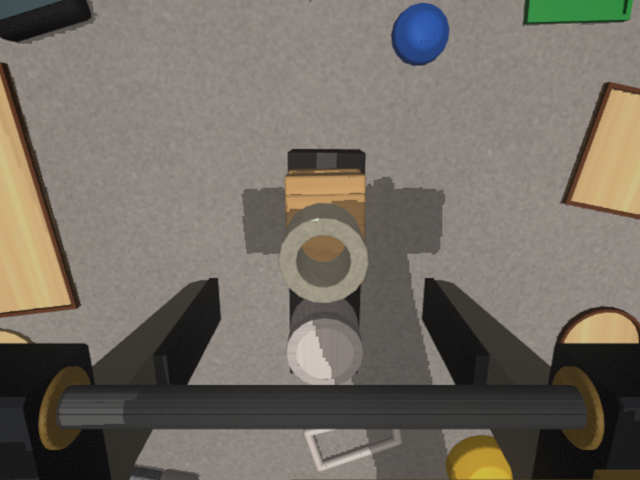

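The roll's top circle is centred at about (324,260), midway between the fingers (x 321), and the tin top is at (325,351). I'll compute, then descend.

```bash
python3 -c "
from h import *
C=cam('wrist');print(px2w(C,[(324,260)],.15),px2w(C,[(325,351)],.10))
delta([.566,-.030,.112],-.063)"
python3 -m jog '[[[1,0,1,40,0,0,0],[1,0,1,80,0,0,0],[1,0,1,97,0,0,0],[1,0,1,97,0,0,0],[1,0,1,97,0,0,0]]]'
```

```text
[[ 0.56660132 -0.02935874  0.15      ]] [[ 0.47683916 -0.02508479  0.1       ]]
shift [-0.6  1.9 96.4] turn [ 0.02 -0.28  0.09]
t: 3.65
tool_pos: [0.5659, -0.0286, 0.1102]
tcp_rot: [3.142, -0.003, -0.061]
contact_force: [0.3, 0.2, 0.6]
finger_gap: 0.092
grasp_force: 0.0
```

```bash
python3 -m jog '[[[0.3,0,0,0,0,0,0],[0.3,0,0,0,0,0,0],[0.3,0,0,0,0,0,0],[0.3,0,0,0,0,0,0],[0.3,0,0,0,0,0,0]]]' 12
python3 -m jog '[[[0.3,0,0,0,0,0,0],[0.3,0,0,-10,0,0,0],[0.3,0,0,-50,0,0,0],[0.3,0,0,-100,0,0,0],[0.3,0,0,-100,0,0,0]]]'
python3 -c "
from h import *
delta([.427,.3075,.16],.061)"
```

```text
t: 4.15
tool_pos: [0.5648, -0.0288, 0.1088]
tcp_rot: [3.141, -0.0, -0.061]
contact_force: [0.2, -0.4, 3.7]
finger_gap: 0.0543
grasp_force: 12.2
t: 4.65
tool_pos: [0.5689, -0.028, 0.2157]
tcp_rot: [-3.141, -0.012, -0.06]
contact_force: [0.7, -0.0, -0.4]
finger_gap: 0.0544
grasp_force: 12.0
shift [-162.5 -326.4   53.7] turn [ 0.03 -0.71 -6.95]
```

```bash
python3 -m jog '[[[0.3,-80,-160,0,0,0,-7],[0.3,-80,-160,0,0,0,-7],[0.3,-80,-160,0,0,0,-7],[0.3,-80,-160,0,0,0,-7],[0.3,-80,-160,0,0,0,-7]]]' >/dev/null
python3 -c "
from h import *
delta([.427,.3075,.12],.061)"
```

```text
shift [ -53.4 -170.7   89.2] turn [-0.09  0.01  0.5 ]
```

```bash
python3 -m jog '[[[0.3,-53,-171,40,0,0,0],[0.3,-53,-171,70,0,0,0],[0.3,-53,-171,90,0,0,0],[0.3,-53,-171,90,0,0,0],[0.3,-53,-171,90,0,0,0]]]' >/dev/null
python3 -m jog '[[[0.3,0,0,0,0,0,0],[0.3,0,0,0,0,0,0],[0.3,0,0,0,0,0,0]]]'
python3 -c "
from h import *
delta([.427,.3075,.1],.061)
C=cam('wrist');cv2.imwrite('pics/w3.png',C[0][:,:,::-1]);np.savez('w1.npz',K=C[1],o=C[2],R=C[3])"
```

```text
t: 5.95
tool_pos: [0.4328, 0.3017, 0.1193]
tcp_rot: [3.141, -0.002, 0.058]
contact_force: [0.4, -0.7, -0.3]
finger_gap: 0.0544
grasp_force: 12.0
shift [-5.5 -6.1 19.3] turn [ 0.02 -0.1  -0.16]
```

View pics/w3.png

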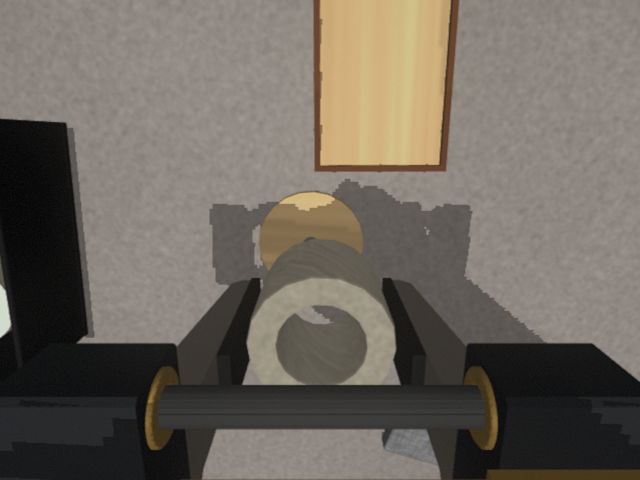

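The base is visible with left edge 260, right edge 364 and far edge 191, so its centre is about (312,242). The roll is centred in the fingers at x=321.

```bash
python3 - <<'E'
from h import *
d=np.load('w1.npz');C=(0,d['K'],d['o'],d['R'])
a=px2w(C,[(260,243),(364,243),(312,191)],.006);print(a, (a[0]+a[1])/2, a[2]-[.038,.0022,0])
delta([.427,.3075,.03],.061)
s=status.get_state();T=Ro.from_euler('xyz',s["tcp_rot"]).as_matrix()
print(px2w(C,[(321,345)],s["tool_pos"][2]+.041))
E
```

```text
[[0.42488855 0.34579489 0.006     ]
 [0.42912717 0.27080578 0.006     ]
 [0.46471786 0.31023504 0.006     ]] [0.42700786 0.30830033 0.006     ] [0.42671786 0.30803504 0.006     ]
shift [-5.5 -5.9 89.3] turn [ 0.01 -0.1  -0.15]
[[0.43455843 0.3024846  0.16035194]]
```

```bash
python3 -m jog '[[[0.3,-6.5,-6,0,0,0,0],[0.3,-6.5,-6,30,0,0,0],[0.3,-6.5,-6,60,0,0,0],[0.3,-6.5,-6,60,0,0,0],[0.3,-6.5,-6,60,0,0,0]]]'
python3 -c "
from h import *
delta([.426,.308,.0155],.061)"
```

```text
t: 6.5
tool_pos: [0.4241, 0.3091, 0.059]
tcp_rot: [-3.142, 0.0, 0.062]
contact_force: [-0.0, 0.9, 0.2]
finger_gap: 0.0542
grasp_force: 12.0
shift [ 1.9  1.2 43.5] turn [-0.    0.02  0.03]
```

```bash
python3 -m jog '[[[0.3,2,1,15,0,0,0],[0.3,2,1,30,0,0,0],[0.3,2,1,40,0,0,0],[0.3,2,1,44,0,0,0],[0.3,2,1,44,0,0,0]]]'
python3 -m jog '[[[0.3,0,0,0,0,0,0],[0.3,0,0,0,0,0,0]]]'
```

```text
t: 7.0
tool_pos: [0.4261, 0.3079, 0.0141]
tcp_rot: [3.141, 0.001, 0.062]
contact_force: [-0.3, 0.3, -0.3]
finger_gap: 0.0541
grasp_force: 12.0
t: 7.2
tool_pos: [0.4262, 0.3081, 0.0145]
tcp_rot: [-3.142, 0.0, 0.062]
contact_force: [-0.4, 0.2, 0.5]
finger_gap: 0.0541
grasp_force: 12.0
```

```bash
python3 -m jog '[[[0.3,0,0,1,0,0,0],[0.3,0,0,2,0,0,0],[0.3,0,0,2,0,0,0]]]'
python3 -m jog '[[[1,0,0,0,0,0,0],[1,0,0,0,0,0,0],[1,0,0,0,0,0,0],[1,0,0,0,0,0,0]]]'
python3 -m jog '[[[1,0,0,-30,0,0,0],[1,0,0,-70,0,0,0],[1,0,0,-120,0,0,0],[1,0,0,-170,0,0,0],[1,0,0,-170,0,0,0]]]'
python3 -c "
from h import *
delta([.4765,-.025,.2],-.063)"
```

```text
t: 7.5
tool_pos: [0.4264, 0.3082, 0.0138]
tcp_rot: [3.141, -0.001, 0.062]
contact_force: [-2.1, -2.8, 11.8]
finger_gap: 0.0543
grasp_force: 12.0
t: 7.9
tool_pos: [0.4262, 0.308, 0.0124]
tcp_rot: [3.141, 0.0, 0.061]
contact_force: [0.1, 0.3, -0.8]
finger_gap: 0.0842
grasp_force: 0.0
t: 8.4
tool_pos: [0.4294, 0.311, 0.1889]
tcp_rot: [-3.136, -0.011, 0.062]
contact_force: [0.5, 0.7, 0.0]
finger_gap: 0.0917
grasp_force: 0.0
shift [ 26.5 338.2 -12.7] turn [-0.37 -0.59  7.14]
```

```bash
python3 -m jog '[[[1,15,170,0,0,0,7],[1,15,170,0,0,0,7],[1,15,170,0,0,0,7],[1,15,170,0,0,0,7],[1,15,170,0,0,0,7]]]' >/dev/null
python3 -c "
from h import *
delta([.4765,-.025,.17],-.063)"
```

```text
shift [ 35.3 158.3  12. ] turn [ 0.11  0.05 -0.24]
```

```bash
python3 -m jog '[[[1,35,158,10,0,0,0],[1,35,158,10,0,0,0],[1,35,158,10,0,0,0],[1,35,158,10,0,0,0],[1,35,158,10,0,0,0]]]' >/dev/null
python3 -m jog '[[[1,0,0,0,0,0,0],[1,0,0,0,0,0,0],[1,0,0,0,0,0,0]]]'
python3 -c "
from h import *
delta([.4765,-.025,.062],-.063)
C=cam('wrist');cv2.imwrite('pics/w4.png',C[0][:,:,::-1]);np.savez('w1.npz',K=C[1],o=C[2],R=C[3])"
```

```text
t: 9.7
tool_pos: [0.477, -0.0185, 0.1727]
tcp_rot: [-3.141, -0.0, -0.057]
contact_force: [-0.0, 0.1, -0.4]
finger_gap: 0.0923
grasp_force: 0.0
shift [ -0.2   6.5 110.7] turn [-0.02 -0.01  0.33]
```

View pics/w4.png

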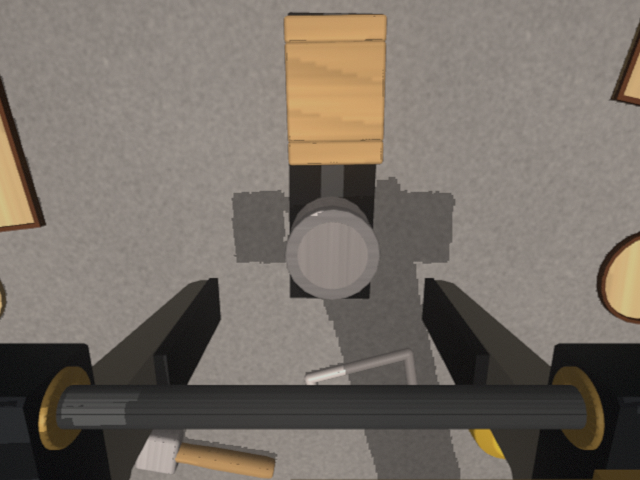

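The tin's top circle is centred at (333,254). The block top corners are (285,16), (386,15), (383,163), (289,164), and the carton near corners are (290,297), (370,297).

```bash
python3 - <<'E'
from h import *
d=np.load('w1.npz');C=(0,d['K'],d['o'],d['R'])
print(px2w(C,[(333,254)],.10),px2w(C,[(285,16),(386,15),(383,163),(289,164)],.10),px2w(C,[(290,297),(370,297)],.05))
E
python3 -m jog '[[[1,0,6.5,0,0,0,0.3],[1,0,6.5,50,0,0,0.3],[1,0,6.5,90,0,0,0.3],[1,0,6.5,110,0,0,0.3],[1,0,6.5,110,0,0,0.3]]]'
python3 -c "
from h import *
delta([.4765,-.025,.062],-.063)"
```

```text
[[ 0.47570602 -0.02528611  0.1       ]] [[ 0.61070863 -0.00639515  0.1       ]
 [ 0.60804154 -0.06037083  0.1       ]
 [ 0.52990846 -0.05738407  0.1       ]
 [ 0.5325558  -0.00231744  0.1       ]] [[ 0.42665615  0.00908315  0.05      ]
 [ 0.42301302 -0.05278443  0.05      ]]
t: 10.25
tool_pos: [0.4743, -0.0271, 0.0601]
tcp_rot: [-3.142, 0.006, -0.066]
contact_force: [-0.0, -0.8, 0.8]
finger_gap: 0.0924
grasp_force: 0.0
shift [ 2.  -2.3 -1.9] turn [-0.    0.34 -0.16]
```

```bash
python3 -m jog '[[[0.4,2,-2,-2,0,0,0],[0.4,2,-2,-2,0,0,0],[0.4,2,-2,-2,0,0,0],[0.4,2,-2,-2,0,0,0],[0.4,2,-2,-2,0,0,0]]]' 15
python3 -m jog '[[[0.4,0,0,0,0,0,0],[0.4,0,0,-10,0,0,0],[0.4,0,0,-50,0,0,0],[0.4,0,0,-100,0,0,0],[0.4,0,0,-120,0,0,0]]]'
python3 -c "
from h import *
delta([.407,-.303,.18],-.063)"
```

```text
t: 10.75
tool_pos: [0.4794, -0.0254, 0.0655]
tcp_rot: [3.141, -0.002, -0.066]
contact_force: [-1.1, -0.7, 5.6]
finger_gap: 0.0592
grasp_force: 15.0
t: 11.25
tool_pos: [0.4806, -0.0248, 0.1889]
tcp_rot: [3.142, -0.006, -0.065]
contact_force: [0.7, -0.4, -1.2]
finger_gap: 0.0596
grasp_force: 15.0
shift [-55.3 282.4   8.6] turn [ 0.   -0.33 -0.14]
```

```bash
python3 -m jog '[[[0.4,-50,200,0,0,0,0],[0.4,-50,200,0,0,0,0],[0.4,-50,200,0,0,0,0],[0.4,-50,200,0,0,0,0],[0.4,-50,200,0,0,0,0]]]' >/dev/null
python3 -m jog '[[[0.4,-5,80,40,0,0,0],[0.4,-5,80,60,0,0,0],[0.4,-5,80,60,0,0,0],[0.4,-5,80,60,0,0,0],[0.4,-5,80,60,0,0,0]]]'  >/dev/null
python3 -m jog '[[[0.4,0,0,0,0,0,0],[0.4,0,0,0,0,0,0],[0.4,0,0,0,0,0,0]]]'
python3 -c "
from h import *
delta([.407,-.303,.08],-.063)
C=cam('wrist');cv2.imwrite('pics/w5.png',C[0][:,:,::-1]);np.savez('w1.npz',K=C[1],o=C[2],R=C[3])"
```

```text
t: 12.55
tool_pos: [0.4061, -0.3005, 0.1254]
tcp_rot: [3.141, -0.001, -0.065]
contact_force: [0.8, -0.4, -0.5]
finger_gap: 0.0594
grasp_force: 15.0
shift [ 1.   2.4 45.4] turn [ 0.05 -0.07 -0.1 ]
```

View pics/w5.png

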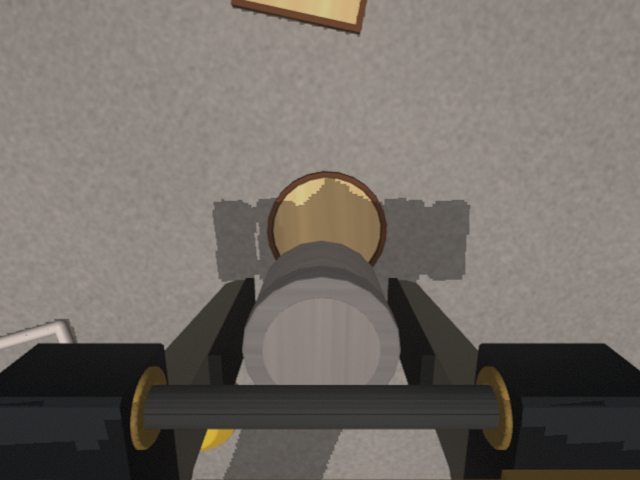

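The dish rim spans x 267 to 386 with far edge 172. The tin top spans x 243 to 400 with far edge 277.

```bash
python3 - <<'E'
from h import *
d=np.load('w1.npz');C=(0,d['K'],d['o'],d['R'])
a=px2w(C,[(267,231),(386,231),(326.5,172)],.008);print(a,(a[0]+a[1])/2,a[2]-[.044,-.0028,0])
s=status.get_state();z=s["tool_pos"][2]-.0155+.05
b=px2w(C,[(243,350),(400,350),(321.5,277)],z);print(b,(b[0]+b[1])/2,b[2]-[.030,-.0019,0],s["tool_pos"])
E
```

```text
[[ 0.41110224 -0.26107056  0.008     ]
 [ 0.40535875 -0.3473397   0.008     ]
 [ 0.45071658 -0.30684421  0.008     ]] [ 0.4082305  -0.30420513  0.008     ] [ 0.40671658 -0.30404421  0.008     ]
[[ 0.40387089 -0.27046123  0.15967436]
 [ 0.39994492 -0.32884602  0.15967436]
 [ 0.43084612 -0.30154262  0.15967436]] [ 0.40190791 -0.29965363  0.15967436] [ 0.40084612 -0.29964262  0.15967436] [ 0.40588824 -0.30066326  0.12517436]
```

```bash
python3 -m jog '[[[0.4,6,4,0,0,0,0],[0.4,6,4,40,0,0,0],[0.4,6,4,75,0,0,0],[0.4,6,4,95,0,0,0],[0.4,6,4,95,0,0,0]]]'
python3 -c "
from h import *
delta([.412,-.305,.0195],-.063)"
```

```text
t: 13.1
tool_pos: [0.4097, -0.3043, 0.027]
tcp_rot: [-3.139, 0.005, -0.066]
contact_force: [-0.5, -0.5, -2.4]
finger_gap: 0.0597
grasp_force: 15.0
shift [2.4 0.6 7.5] turn [-0.16  0.27 -0.16]
```

```bash
python3 -m jog '[[[0.4,1.5,0,2,0,0,0],[0.4,1.5,0,4,0,0,0],[0.4,1.5,0,6,0,0,0],[0.4,1.5,0,8,0,0,0]]]'
python3 -m jog '[[[0.4,0,0,0,0,0,0],[0.4,0,0,1,0,0,0],[0.4,0,0,1,0,0,0]]]'
```

```text
t: 13.5
tool_pos: [0.4132, -0.3059, 0.0224]
tcp_rot: [3.14, -0.001, -0.066]
contact_force: [0.3, -0.3, -1.4]
finger_gap: 0.0595
grasp_force: 15.0
t: 13.8
tool_pos: [0.4127, -0.3054, 0.0206]
tcp_rot: [3.142, -0.0, -0.066]
contact_force: [0.1, 0.1, -1.7]
finger_gap: 0.0595
grasp_force: 15.0
```

```bash
python3 -m jog '[[[0.4,0,0,1,0,0,0],[0.4,0,0,2,0,0,0],[0.4,0,0,2,0,0,0]]]'
python3 -m jog '[[[0.4,0,0,1,0,0,0],[0.4,0,0,1,0,0,0]]]'
```

```text
t: 14.1
tool_pos: [0.4127, -0.3055, 0.0194]
tcp_rot: [3.141, 0.0, -0.066]
contact_force: [-2.8, 1.9, 8.6]
finger_gap: 0.0595
grasp_force: 15.0
t: 14.3
tool_pos: [0.4128, -0.3055, 0.0193]
tcp_rot: [3.141, 0.0, -0.066]
contact_force: [-4.8, 2.1, 17.5]
finger_gap: 0.0595
grasp_force: 15.0
```

Touching down. I'll release, rise and look.

```bash
python3 -m jog '[[[0.75,0,0,-1,0,0,0],[1,0,0,-1,0,0,0],[1,0,0,-1,0,0,0],[1,0,0,-1,0,0,0]]]'
python3 -m jog '[[[1,0,0,-30,0,0,0],[1,0,0,-70,0,0,0],[1,0,0,-120,0,0,0],[1,0,0,-160,0,0,0],[1,0,0,-160,0,0,0]]]'
python3 -m jog '[[[1,0,0,0,0,0,0],[1,0,0,0,0,0,0]]]' >/dev/null
python3 -c "
from h import *
delta([.570,-.032,.19],-.06)
C=cam('wrist');cv2.imwrite('pics/w6.png',C[0][:,:,::-1]);np.savez('w1.npz',K=C[1],o=C[2],R=C[3])"
```

```text
t: 14.7
tool_pos: [0.4126, -0.3054, 0.0183]
tcp_rot: [-3.141, 0.0, -0.066]
contact_force: [-0.9, -0.5, 0.8]
finger_gap: 0.0897
grasp_force: 0.0
t: 15.2
tool_pos: [0.4158, -0.3074, 0.184]
tcp_rot: [3.136, -0.009, -0.066]
contact_force: [0.7, -0.3, -0.6]
finger_gap: 0.0919
grasp_force: 0.0
shift [ 139.9 -282.8  -12.7] turn [-0.08  0.13 -0.34]
```

View pics/w6.png

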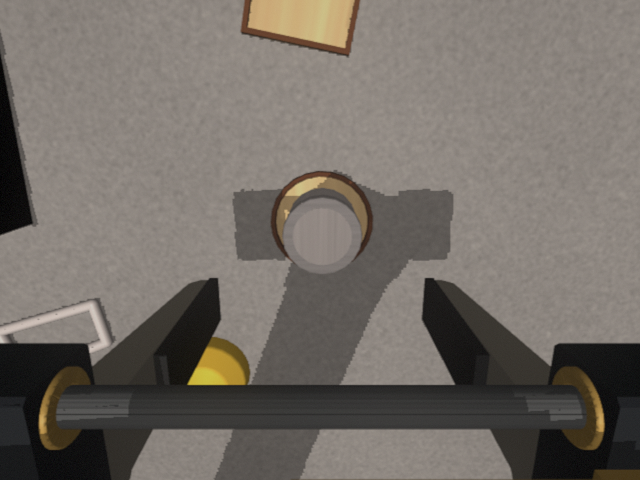

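The tin stands in the dish, with its top circle at (322,235) and the dish rim spanning x 272 to 372 with far edge 171. I'll check the centring and move to the block.

```bash
python3 - <<'E'
from h import *
d=np.load('w1.npz');C=(0,d['K'],d['o'],d['R'])
a=px2w(C,[(272,221),(372,221),(322,171)],.008);print((a[0]+a[1])/2,a[2]-[.044,-.0028,0],px2w(C,[(322.5,235)],.054))
E
python3 -m jog '[[[1,100,-200,-15,0,0,0],[1,100,-200,-15,0,0,0],[1,100,-200,-15,0,0,0],[1,100,-200,-15,0,0,0],[1,100,-200,-15,0,0,0]]]' >/dev/null
python3 -m jog '[[[1,40,-83,0,0,0,0],[1,40,-83,0,0,0,0],[1,40,-83,0,0,0,0],[1,40,-83,0,0,0,0]]]' >/dev/null
python3 -m jog '[[[1,0,0,0,0,0,0],[1,0,0,0,0,0,0],[1,0,0,0,0,0,0]]]'
python3 -c "
from h import *
delta([.570,-.032,.064],-.06)
C=cam('wrist');cv2.imwrite('pics/w7.png',C[0][:,:,::-1]);np.savez('w1.npz',K=C[1],o=C[2],R=C[3])"
```

```text
[ 0.40897469 -0.30483707  0.008     ] [ 0.40717217 -0.30485031  0.008     ] [[ 0.40913083 -0.30511279  0.054     ]]
t: 16.65
tool_pos: [0.5706, -0.0337, 0.1934]
tcp_rot: [3.141, 0.0, -0.068]
contact_force: [0.2, -0.2, 0.8]
finger_gap: 0.0917
grasp_force: 0.0
shift [ -0.7  -1.7 129.4] turn [ 0.03  0.02 -0.46]
```

View pics/w7.png

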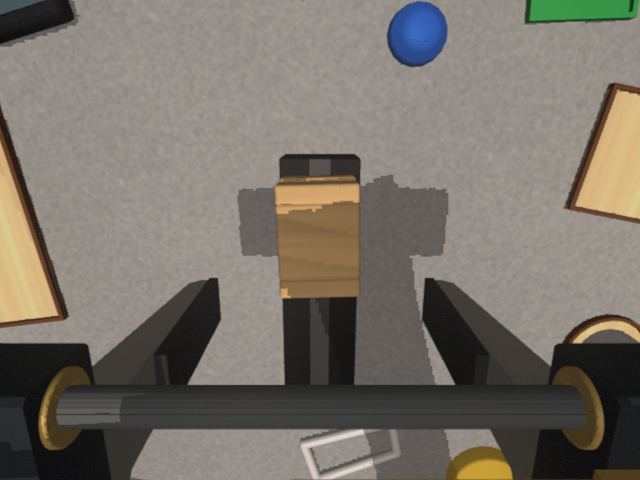

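The tin is centred to about 2 mm. The block top corners are (276,184), (360,184), (359,297), (280,297), and the carton's far edge is (280..360,155).

```bash
python3 - <<'E'
from h import *
d=np.load('w1.npz');C=(0,d['K'],d['o'],d['R'])
a=px2w(C,[(276,184),(360,184),(359,297),(280,297)],.10);print(a,a.mean(0),px2w(C,[(280,155),(360,155)],.05))
E
python3 -m jog '[[[1,0,-2,0,0,0,-0.4],[1,0,-2,50,0,0,-0.4],[1,0,-2,100,0,0,-0.4],[1,0,-2,129,0,0,-0.4],[1,0,-2,129,0,0,-0.4]]]'>/dev/null
python3 -m jog '[[[1,0,0,0,0,0,0],[1,0,0,0,0,0,0]]]'
python3 -c "
from h import *
delta([.570,-.032,.064],-.06)"
```

```text
[[ 0.61237533 -0.00691854  0.1       ]
 [ 0.60860794 -0.06098666  0.1       ]
 [ 0.52982404 -0.05685081  0.1       ]
 [ 0.53368028 -0.00190862  0.1       ]] [ 0.5711219  -0.03166616  0.1       ] [[ 0.627287   -0.00618219  0.05      ]
 [ 0.62310413 -0.06631533  0.05      ]]
t: 17.4
tool_pos: [0.5729, -0.0302, 0.0667]
tcp_rot: [-3.141, -0.004, -0.059]
contact_force: [-0.1, 0.3, -0.2]
finger_gap: 0.0919
grasp_force: 0.0
shift [-2.8  2.   2.7] turn [-0.01 -0.21  0.06]
```

```bash
python3 -m jog '[[[0.4,-1.5,2,2,0,0,0],[0.4,-1.5,2,2,0,0,0],[0.4,-1.5,2,2,0,0,0],[0.4,-1.5,2,2,0,0,0],[0.4,-1.5,2,2,0,0,0]]]' 20
python3 -m jog '[[[0.4,0,0,0,0,0,0],[0.4,0,0,-10,0,0,0],[0.4,0,0,-50,0,0,0],[0.4,0,0,-100,0,0,0],[0.4,0,0,-120,0,0,0]]]'
python3 -c "
from h import *
delta([.6015,-.307,.18],-.262)"
```

```text
t: 17.9
tool_pos: [0.5697, -0.0321, 0.0629]
tcp_rot: [3.142, -0.0, -0.059]
contact_force: [-0.4, 0.2, 2.1]
finger_gap: 0.0558
grasp_force: 20.0
t: 18.4
tool_pos: [0.5716, -0.0318, 0.1873]
tcp_rot: [-3.141, -0.006, -0.059]
contact_force: [0.4, 0.1, -1.1]
finger_gap: 0.0561
grasp_force: 19.9
shift [ 45.9 273.    7.6] turn [-0.05 -0.35 11.66]
```

```bash
python3 -m jog '[[[0.4,30,180,0,0,0,11.7],[0.4,30,180,0,0,0,11.7],[0.4,30,180,0,0,0,11.7],[0.4,30,180,0,0,0,11.7],[0.4,30,180,0,0,0,11.7]]]' >/dev/null
python3 -c "
from h import *
delta([.6015,-.307,.12],-.262)"
```

```text
shift [36.4 79.1 62.6] turn [ 0.18 -0.   -0.58]
```

```bash
python3 -m jog '[[[0.4,36,79,30,0,0,-0.4],[0.4,36,79,60,0,0,-0.4],[0.4,36,79,60,0,0,-0.4],[0.4,36,79,60,0,0,-0.4],[0.4,36,79,60,0,0,-0.4]]]' >/dev/null
python3 -m jog '[[[0.4,0,0,0,0,0,0],[0.4,0,0,0,0,0,0],[0.4,0,0,0,0,0,0]]]'
python3 -c "
from h import *
delta([.6015,-.307,.12],-.262)
C=cam('wrist');cv2.imwrite('pics/w8.png',C[0][:,:,::-1]);np.savez('w1.npz',K=C[1],o=C[2],R=C[3])"
```

```text
t: 19.7
tool_pos: [0.6037, -0.2984, 0.1237]
tcp_rot: [3.141, -0.002, -0.255]
contact_force: [0.6, -1.2, -2.5]
finger_gap: 0.0562
grasp_force: 19.9
shift [-0.   8.8  3.7] turn [ 0.01 -0.09  0.41]
```

View pics/w8.png

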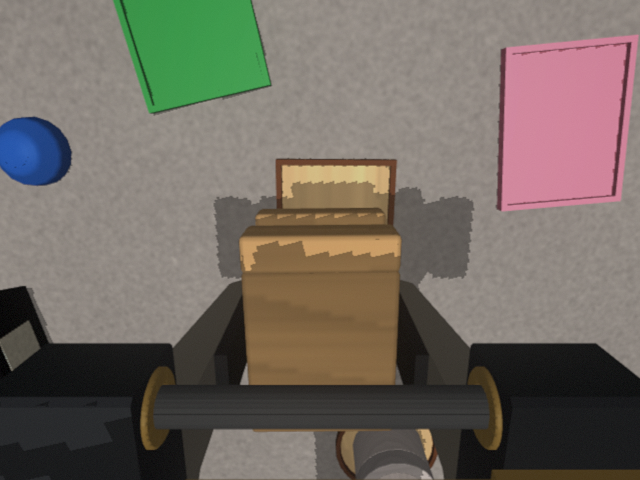

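The tray's far corners are (277,160) and (397,160), parallel to the block's far top edge (241,237) to (400,236).

```bash
python3 - <<'E'
from h import *
d=np.load('w1.npz');C=(0,d['K'],d['o'],d['R'])
s=status.get_state();p=s["tool_pos"];y=s["tcp_rot"][2];u=np.array([np.cos(y),np.sin(y),0])
a=px2w(C,[(277,160),(397,160)],.008);m=a.mean(0);e=a[0]-a[1];print(a,np.linalg.norm(e),"yaw",np.arctan2(-e[0],e[1]),"centre",m-.054*u)
b=px2w(C,[(241,237),(400,236)],p[2]+.037);print(b,"blk",b.mean(0)-.040*u,p)
E
```

```text
[[ 0.66317237 -0.28184212  0.008     ]
 [ 0.64221001 -0.36187418  0.008     ]] 0.08273180114236836 yaw -0.25616983494599993 centre [ 0.60044012 -0.30822637  0.008     ]
[[ 0.64951332 -0.28147635  0.16051772]
 [ 0.63623211 -0.33351619  0.16051772]] blk [ 0.60416821 -0.29739866  0.16051772] [ 0.60357191 -0.29873092  0.12351772]
```

```bash
python3 -c "
from h import *
delta([.6003,-.308,.027],-.258)"
python3 -m jog '[[[0.4,-1,9.5,0,0,0,0],[0.4,-1,9.5,40,0,0,0],[0.4,-1,9.5,75,0,0,0],[0.4,-1,9.5,96,0,0,0],[0.4,-1,9.5,96,0,0,0]]]'
python3 -m jog '[[[0.4,0,0,0,0,0,0],[0.4,0,0,0,0,0,0]]]'
python3 -c "
from h import *
delta([.6003,-.308,.017],-.258)"
```

```text
shift [-0.9  9.8 96.5] turn [ 0.01 -0.07  0.16]
t: 20.25
tool_pos: [0.5967, -0.308, 0.0229]
tcp_rot: [-3.141, 0.007, -0.257]
contact_force: [-0.2, -0.0, -1.9]
finger_gap: 0.0563
grasp_force: 19.9
t: 20.45
tool_pos: [0.601, -0.3091, 0.0285]
tcp_rot: [3.141, -0.003, -0.256]
contact_force: [-0.1, -0.2, -1.9]
finger_gap: 0.0559
grasp_force: 19.9
shift [-1.  -0.9 11.5] turn [ 0.04 -0.17  0.09]
```

```bash
python3 -m jog '[[[0.4,-0.5,-1,4,0,0,0],[0.4,-0.5,-1,8,0,0,0],[0.4,-0.5,-1,10,0,0,0],[0.4,-0.5,-1,10,0,0,0],[0.4,-0.5,-1,10,0,0,0]]]'
python3 -m jog '[[[0.4,0,0,1,0,0,0],[0.4,0,0,1,0,0,0]]]'
python3 -m jog '[[[0.4,0,0,1,0,0,0],[0.4,0,0,1,0,0,0]]]'
```

```text
t: 20.95
tool_pos: [0.5996, -0.3071, 0.0169]
tcp_rot: [3.141, -0.0, -0.256]
contact_force: [-1.1, 1.4, 1.2]
finger_gap: 0.0561
grasp_force: 20.0
t: 21.15
tool_pos: [0.5996, -0.3071, 0.0168]
tcp_rot: [3.141, 0.0, -0.256]
contact_force: [-3.2, 1.7, 7.8]
finger_gap: 0.0561
grasp_force: 20.0
t: 21.35
tool_pos: [0.5996, -0.3072, 0.0168]
tcp_rot: [3.141, 0.0, -0.256]
contact_force: [-5.2, 2.6, 14.2]
finger_gap: 0.0563
grasp_force: 20.0
```

```bash
python3 -m jog '[[[0.75,0,0,-1,0,0,0],[1,0,0,-1,0,0,0],[1,0,0,-1,0,0,0],[1,0,0,-1,0,0,0]]]'
python3 -m jog '[[[1,0,0,-30,0,0,0],[1,0,0,-70,0,0,0],[1,0,0,-120,0,0,0],[1,0,0,-170,0,0,0],[1,0,0,-170,0,0,0]]]'
python3 -m jog '[[[1,0,0,0,0,0,0],[1,0,0,0,0,0,0]]]' >/dev/null
python3 -c "
from h import *
delta([.525,-.029,.20],-.068)
C=cam('wrist');cv2.imwrite('pics/w9.png',C[0][:,:,::-1]);np.savez('w1.npz',K=C[1],o=C[2],R=C[3])"
```

```text
t: 21.75
tool_pos: [0.5994, -0.3071, 0.0152]
tcp_rot: [-3.142, 0.0, -0.256]
contact_force: [0.8, 0.5, 0.4]
finger_gap: 0.0857
grasp_force: 0.0
t: 22.25
tool_pos: [0.6039, -0.3088, 0.194]
tcp_rot: [3.139, -0.014, -0.256]
contact_force: [0.7, 0.1, 0.7]
finger_gap: 0.0924
grasp_force: 0.0
shift [-141.5 -250.1  -15.6] turn [ -0.03   0.15 -10.78]
```

View pics/w9.png

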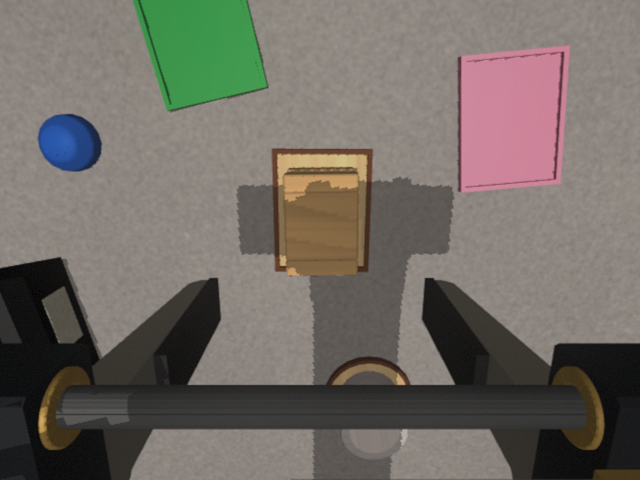

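The block sits inside its tray: top corners (284,172), (358,172), (357,275), (287,275) within rim (273,149), (372,149), (368,271), (276,271). Next is the carton.

```bash
python3 - <<'E'
from h import *
d=np.load('w1.npz');C=(0,d['K'],d['o'],d['R'])
print(px2w(C,[(273,149),(372,149),(368,271),(276,271)],.008).mean(0),px2w(C,[(284,172),(358,172),(357,275),(287,275)],.054).mean(0))
E
python3 -m jog '[[[1,-100,-170,-10,0,0,-10.8],[1,-100,-170,-10,0,0,-10.8],[1,-100,-170,-10,0,0,-10.8],[1,-100,-170,-10,0,0,-10.8],[1,-100,-170,-10,0,0,-10.8]]]' >/dev/null
python3 -c "
from h import *
delta([.525,-.029,.20],-.068)"
```

```text
[ 0.60131384 -0.30787159  0.008     ] [ 0.6014966  -0.30717281  0.054     ]
shift [-23.5 -79.3  -5. ] turn [-0.18  0.19  0.61]
```

```bash
python3 -m jog '[[[1,-23,-79,0,0,0,0.4],[1,-23,-79,0,0,0,0.4],[1,-23,-79,0,0,0,0.4],[1,-23,-79,0,0,0,0.4]]]' >/dev/null
python3 -m jog '[[[1,0,0,0,0,0,0],[1,0,0,0,0,0,0],[1,0,0,0,0,0,0]]]'
python3 -c "
from h import *
delta([.525,-.029,.015],-.068)
C=cam('wrist');cv2.imwrite('pics/w10.png',C[0][:,:,::-1]);np.savez('w1.npz',K=C[1],o=C[2],R=C[3])"
```

```text
t: 23.7
tool_pos: [0.5283, -0.0381, 0.1952]
tcp_rot: [3.141, 0.001, -0.077]
contact_force: [0.6, 0.4, -0.2]
finger_gap: 0.0919
grasp_force: 0.0
shift [ -3.9  -8.9 180.2] turn [ 0.01  0.03 -0.49]
```

View pics/w10.png

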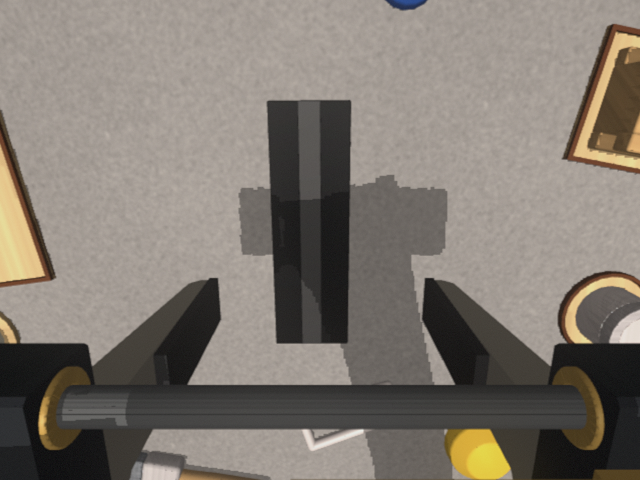

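The carton top corners are (267,101), (351,100), (348,343), (277,343). That was my 14th picture, so I'll work by numbers from here.

```bash
python3 - <<'E'
from h import *
d=np.load('w1.npz');C=(0,d['K'],d['o'],d['R'])
a=px2w(C,[(267,101),(351,100),(348,343),(277,343)],.05);c=a.mean(0);e=a[0]+a[1]-a[2]-a[3];y=np.arctan2(e[1],e[0]);print(a,c,y)
delta([c[0],c[1],.016],y)
E
```

```text
[[ 0.62440419 -0.00542686  0.05      ]
 [ 0.62031855 -0.0667847   0.05      ]
 [ 0.42191684 -0.05266159  0.05      ]
 [ 0.42672665  0.00840762  0.05      ]] [ 0.52334156 -0.02911638  0.05      ] -0.07046898512918348
shift [ -5.5  -8.4 179.4] turn [ 0.01  0.02 -0.33]
```

```bash
python3 -m jog '[[[1,-5.5,-8.5,30,0,0,-0.3],[1,-5.5,-8.5,75,0,0,-0.3],[1,-5.5,-8.5,120,0,0,-0.3],[1,-5.5,-8.5,120,0,0,-0.3]]]' >/dev/null
python3 -m jog '[[[1,0,0,20,0,0,0],[1,0,0,40,0,0,0],[1,0,0,59,0,0,0],[1,0,0,59,0,0,0],[1,0,0,59,0,0,0]]]'
python3 -c "
from h import *
delta([.5235,-.029,.016],-.07)"
```

```text
t: 24.65
tool_pos: [0.5245, -0.0282, 0.0182]
tcp_rot: [3.142, -0.002, -0.07]
contact_force: [0.1, -0.1, 0.3]
finger_gap: 0.0919
grasp_force: 0.0
shift [-1.   0.9  2.2] turn [ 0.   -0.1   0.02]
```

```bash
python3 -m jog '[[[0.5,-0.5,1,1,0,0,0],[0.5,-0.5,1,1,0,0,0],[0.5,-0.5,1,1,0,0,0],[0.5,-0.5,1,1,0,0,0],[0.5,-0.5,1,1,0,0,0]]]' 35
python3 -m jog '[[[0.5,0,0,0,0,0,0],[0.5,0,0,-10,0,0,0],[0.5,0,0,-40,0,0,0],[0.5,0,0,-80,0,0,0],[0.5,0,0,-120,0,0,0]]]'
python3 -c "
from h import *
delta([.595,.270,.14],.061)"
```

```text
t: 25.15
tool_pos: [0.5231, -0.0291, 0.0161]
tcp_rot: [3.141, -0.001, -0.07]
contact_force: [0.3, -0.2, 4.7]
finger_gap: 0.0616
grasp_force: 35.0
t: 25.65
tool_pos: [0.5216, -0.0288, 0.1363]
tcp_rot: [-3.141, 0.003, -0.069]
contact_force: [1.5, -1.1, -4.3]
finger_gap: 0.0619
grasp_force: 35.0
shift [  52.7 -303.1   -3.8] turn [-0.03  0.15 -7.43]
```

```bash
python3 -m jog '[[[0.5,6,-40,0,0,0,-2],[0.5,17,-90,0,0,0,-4],[0.5,26,-140,0,0,0,-6],[0.5,30,-170,0,0,0,-7.4],[0.5,30,-170,0,0,0,-7.4]]]' >/dev/null
python3 -c "
from h import *
delta([.595,.270,.12],.061)"
```

```text
shift [  39.8 -122.1   16.2] turn [-0.25 -0.    0.45]
```

```bash
python3 -m jog '[[[0.5,15,-40,5,0,0,0.2],[0.5,30,-80,10,0,0,0.2],[0.5,40,-110,15,0,0,0.2],[0.5,40,-122,15,0,0,0.2],[0.5,40,-122,15,0,0,0.2]]]' >/dev/null
python3 -m jog '[[[0.5,0,0,0,0,0,0],[0.5,0,0,0,0,0,0],[0.5,0,0,0,0,0,0]]]'
python3 - <<'E'
from h import *
delta([.595,.270,.12],.061)
C=cam('wrist');np.savez('w1.npz',K=C[1],o=C[2],R=C[3]);cv2.imwrite('pics/w11.png',C[0][:,:,::-1])
C=cam('top');h=cv2.cvtColor(C[0],cv2.COLOR_RGB2HSV)
# tool-held carton: predicted top corners versus dark blob
for f in('wrist','top'):
    C=cam(f);print(f,[tuple(w2px(C,[[x,y,.008]])[0].round(0)) for x,y in((.71,.23),(.70,.318),(.488,.216),(.48,.306))])
C=cam('wrist');h=cv2.cvtColor(C[0],cv2.COLOR_RGB2HSV)
for row in range(60,260,20):
    v=h[row,230:420];wood=np.where((v[:,0]<25)&(v[:,1]>90)&(v[:,2]>50))[0]+230; dark=np.where(v[:,2]<60)[0]+230
    print(row,wood[[0,-1]] if len(wood) else None,len(wood),dark[[0,-1]] if len(dark) else None,len(dark))
E
```

```text
t: 26.95
tool_pos: [0.5976, 0.2605, 0.1208]
tcp_rot: [3.14, -0.0, 0.054]
contact_force: [-0.1, 0.3, -3.7]
finger_gap: 0.0617
grasp_force: 35.0
shift [-2.1 -9.6  0.8] turn [ 0.06 -0.01 -0.41]
wrist [(np.float64(379.0), np.float64(70.0)), (np.float64(243.0), np.float64(79.0)), (np.float64(371.0), np.float64(372.0)), (np.float64(257.0), np.float64(376.0))]
top [(np.float64(203.0), np.float64(201.0)), (np.float64(171.0), np.float64(204.0)), (np.float64(202.0), np.float64(280.0)), (np.float64(169.0), np.float64(282.0))]
60 None 0 [372 419] 17
80 None 0 [276 418] 62
100 None 0 [259 417] 88
120 None 0 [261 415] 98
140 None 0 [259 414] 102
160 None 0 [230 413] 108
180 None 0 [231 412] 111
200 None 0 [246 411] 112
220 None 0 [233 410] 122
240 None 0 [234 409] 125
```

```bash
python3 - <<'E'
import cv2,numpy as np
im=cv2.imread('pics/w11.png')[:,:,::-1]
for row in (45,55,65,70,75,85,100,140,200):
    print(row,' '.join('%d,%d,%d'%tuple(im[row,c]) for c in range(200,424,8)))
E
```

```text
45 227,220,212 223,215,205 225,218,208 227,221,211 228,222,211 227,220,210 227,219,208 230,223,214 220,209,199 228,220,210 224,214,205 228,220,211 232,223,215 226,218,208 227,219,210 227,219,209 223,213,202 225,216,205 228,221,210 233,227,218 227,219,208 225,216,207 221,211,201 228,221,212 181,171,164 143,135,131 147,141,135 220,210,200
55 224,217,206 222,214,203 220,211,201 69,66,65 72,70,68 70,68,67 72,68,68 68,64,64 67,66,64 64,64,63 64,64,63 65,64,63 114,111,109 125,122,120 123,120,119 125,121,120 124,120,119 123,120,117 122,121,118 64,62,62 63,61,62 63,59,59 61,58,58 62,60,59 62,60,59 59,58,57 59,58,57 60,59,57
65 226,219,209 220,210,201 226,219,210 65,62,61 71,66,66 70,67,67 67,63,63 66,65,65 65,64,64 64,64,63 63,62,61 64,63,62 105,103,100 124,121,119 124,121,119 122,120,117 123,119,117 123,120,117 122,118,116 62,58,59 62,59,58 59,57,56 61,60,59 58,57,57 59,59,59 60,58,57 63,61,60 61,61,60
70 221,212,204 219,208,200 228,221,212 62,59,58 69,67,65 70,67,67 65,63,63 65,65,64 65,63,61 63,63,62 63,63,61 62,60,60 106,103,100 122,119,116 121,119,118 123,119,117 122,119,116 121,118,116
[... 825 characters left out ...]
7,114 119,116,113 119,116,113 119,116,113 55,55,55 55,55,55 54,54,55 56,54,56 56,56,56 57,57,56 58,56,56 59,58,57 60,59,58
140 226,220,211 226,219,210 224,217,208 231,223,216 66,63,62 66,63,62 64,60,60 62,61,60 58,56,58 56,56,55 54,54,55 56,56,55 66,65,64 120,117,114 118,116,113 118,116,112 119,115,113 118,115,112 116,113,110 52,51,50 55,54,53 53,51,51 52,51,51 54,54,54 52,52,51 57,56,56 57,57,56 150,141,134
200 226,219,211 225,218,208 225,218,208 230,223,214 58,56,55 62,61,60 59,57,56 55,54,53 55,53,53 55,53,53 55,54,55 50,52,50 53,52,53 114,112,109 116,114,110 116,112,111 116,112,109 117,112,109 113,111,108 51,52,51 51,51,51 52,51,52 51,48,49 52,52,51 51,51,50 53,52,52 56,56,54 231,224,214
```

```bash
python3 - <<'E'
from h import *
M=np.array(viewer.camera('wrist')['mount']);K=np.load('w1.npz')['K']
R=Ro.from_euler('xyz',[3.141,-.002,.058]).as_matrix();o=R@M[:3,3]+[.4328,.3017,.1193]
a=px2w((0,K,o,R@M[:3,:3]),[(315,171),(446,170)],.008);e=a[0]-a[1];y=np.arctan2(-e[0],e[1])
print("near corners",a,np.linalg.norm(e),y,"centre",a.mean(0)+.114*np.array([np.cos(.061),np.sin(.061),0]))
g=cv2.imread('pics/w11.png',0).astype(int)
print([int(np.argmin(np.diff(g[30:70,c])))+30 for c in(240,320,400)])
for row in(55,58):
    print(row,np.where(g[row,180:460]<90)[0][[0,-1]]+180, g[row,410:440:3])
E
```

```text
near corners [[0.47894234 0.30881472 0.008     ]
 [0.48467887 0.21945713 0.008     ]] 0.08954153762942184 0.06410952433950445 centre [0.59559857 0.27108561 0.008     ]
[46, 46, 46]
55 [223 420] [ 58  59  59  54 190 219 218 213 216 219]
58 [223 420] [ 59  60  59  53 200 219 221 220 225 222]
```

```bash
python3 - <<'E'
from h import *
d=np.load('w1.npz');C=(0,d['K'],d['o'],d['R']);p=status.get_state()["tool_pos"]
a=px2w(C,[(222.5,47),(421.5,47)],p[2]+.034);e=a[0]-a[1];y=np.arctan2(-e[0],e[1])
print(np.linalg.norm(e),y,"carton",a.mean(0)-.1*np.array([np.cos(y),np.sin(y),0]),p)
delta([.595,.270,.035],.062)
E
```

```text
0.06081749545629024 0.052991289592545246 carton [0.5972807  0.26081884 0.15465417] [0.59721599 0.26238018 0.12065417]
shift [-1.8 -7.7 85.7] turn [ 0.   -0.   -0.35]
```

```bash
python3 -m jog '[[[0.5,-2,-8.5,0,0,0,-0.4],[0.5,-2,-8.5,25,0,0,-0.4],[0.5,-2,-8.5,50,0,0,-0.4],[0.5,-2,-8.5,70,0,0,-0.4],[0.5,-2,-8.5,80,0,0,-0.4]]]' >/dev/null
python3 -m jog '[[[0.5,0,0,0,0,0,0],[0.5,0,0,0,0,0,0],[0.5,0,0,0,0,0,0]]]'
python3 -c "
from h import *
delta([.595,.270,.020],.062)"
```

```text
t: 28.05
tool_pos: [0.5955, 0.2718, 0.042]
tcp_rot: [-3.141, -0.002, 0.063]
contact_force: [1.8, 0.9, -3.9]
finger_gap: 0.0619
grasp_force: 35.0
shift [-0.7  1.8 22. ] turn [-0.06 -0.12  0.08]
```

```bash
python3 -m jog '[[[0.5,-0.5,1.5,5,0,0,0],[0.5,-0.5,1.5,10,0,0,0],[0.5,-0.5,1.5,15,0,0,0],[0.5,-0.5,1.5,19,0,0,0],[0.5,-0.5,1.5,19,0,0,0]]]'
python3 -m jog '[[[0.5,0,0,1,0,0,0],[0.5,0,0,2,0,0,0],[0.5,0,0,2,0,0,0]]]'
python3 -m jog '[[[0.5,0,0,1,0,0,0],[0.5,0,0,1,0,0,0],[0.5,0,0,1,0,0,0]]]'
```

```text
t: 28.55
tool_pos: [0.5938, 0.2693, 0.0207]
tcp_rot: [3.141, 0.001, 0.063]
contact_force: [-0.5, -0.8, -3.0]
finger_gap: 0.0614
grasp_force: 35.0
t: 28.85
tool_pos: [0.5943, 0.2697, 0.0201]
tcp_rot: [-3.142, -0.0, 0.063]
contact_force: [-1.6, -1.0, 0.3]
finger_gap: 0.062
grasp_force: 35.0
t: 29.15
tool_pos: [0.5944, 0.2697, 0.0201]
tcp_rot: [3.141, -0.001, 0.063]
contact_force: [-3.5, -2.5, 6.9]
finger_gap: 0.0617
grasp_force: 35.0
```

Seated at the expected height (TCP 0.020). I'll release, rise and verify with image code.

```bash
python3 -m jog '[[[0.75,0,0,-1,0,0,0],[1,0,0,-1,0,0,0],[1,0,0,-1,0,0,0],[1,0,0,-1,0,0,0]]]'
python3 -m jog '[[[1,0,0,-30,0,0,0],[1,0,0,-70,0,0,0],[1,0,0,-120,0,0,0],[1,0,0,-170,0,0,0],[1,0,0,-220,0,0,0]]]'
python3 -m jog '[[[1,0,0,-100,0,0,0],[1,0,0,-100,0,0,0],[1,0,0,-100,0,0,0],[1,0,0,-100,0,0,0]]]'
python3 - <<'E'
from h import *
np.set_printoptions(precision=4,suppress=True)
C=cam('wrist');im=C[0];g=cv2.cvtColor(im,cv2.COLOR_RGB2GRAY);cv2.imwrite('pics/w12.png',im[:,:,::-1])
pts=[[.595,.270,.054],[.427,.308,.056],[.595,.27,.008]];print(w2px(C,pts))
# carton: black blob around its predicted centre
m=((im.max(2)<140)&(im.max(2).astype(int)-im.min(2)<25)).astype(np.uint8)
n,l,st,ce=cv2.connectedComponentsWithStats(m);u=w2px(C,pts)[0].round().astype(int);k=l[u[1],u[0]];print(k,st[k])
cn=cv2.findContours((l==k).astype(np.uint8),cv2.RETR_EXTERNAL,cv2.CHAIN_APPROX_NONE)[0][0]
b=cv2.boxPoints(cv2.minAreaRect(cn));w=px2w(C,b,.054);print(b,w,w.mean(0))
T=cam('top');t=T[0];cv2.imwrite('pics/top1.png',t[:,:,::-1])
for n,p in(("roll",[.427,.308,.056]),("tin",[.408,-.305,.054]),("bottle",[.73,-.03,.14])):
    print(n,w2px(T,[p])[0])
# change of bottle region from start
t0=cv2.imread('pics/top0.png')[:,:,::-1];print("bottle diff",np.abs(t0[155:195,275:310].astype(int)-t[155:195,275:310]).mean())
h=cv2.HoughCircles(cv2.medianBlur(cv2.cvtColor(cv2.resize(t[270:340,130:210],None,fx=4,fy=4,interpolation=cv2.INTER_CUBIC),cv2.COLOR_RGB2GRAY),5),cv2.HOUGH_GRADIENT,1,20,param1=80,param2=20,minRadius=15,maxRadius=70)
for x,y,rr in h[0][:6]:
    print("circ",np.array([x/4+130,y/4+270]),rr/4,px2w(T,[((x+.5)/4-.5+130,(y+.5)/4-.5+270)],.056)[0],px2w(T,[((x+.5)/4-.5+130,(y+.5)/4-.5+270)],.006)[0])
E
```

```text
t: 29.55
tool_pos: [0.5944, 0.2696, 0.0195]
tcp_rot: [-3.141, -0.0, 0.063]
contact_force: [0.2, 0.8, 0.1]
finger_gap: 0.0904
grasp_force: 0.0
t: 30.05
tool_pos: [0.594, 0.2694, 0.2414]
tcp_rot: [-3.142, 0.0, 0.063]
contact_force: [0.9, 0.4, -0.4]
finger_gap: 0.0918
grasp_force: 0.0
t: 30.45
tool_pos: [0.5946, 0.2698, 0.3408]
tcp_rot: [-3.141, -0.003, 0.063]
contact_force: [-0.3, -0.0, -0.7]
finger_gap: 0.0916
grasp_force: 0.0
[[321.2203 195.4973]
 [281.9288 328.9376]
 [321.1755 189.3571]]
10 [ 294  104   56  176 9461]
[[294. 104.]
 [349. 104.]
 [349. 279.]
 [294. 279.]] [[0.6912 0.305  0.054 ]
 [0.6948 0.2466 0.054 ]
 [0.4967 0.2306 0.054 ]
 [0.4927 0.2962 0.054 ]] [0.5939 0.2696 0.054 ]
roll [161.4281 300.3373]
tin [396.0348 312.0935]
bottle [292.3499 181.5386]
bottle diff 15.43404761904762
circ [191.125 293.125] 15.675 [0.4482 0.2327 0.056 ] [0.4518 0.2461 0.006 ]
circ [188.125 272.625] 8.5 [0.502  0.2444 0.056 ] [0.5078 0.2582 0.006 ]
```

```bash
python3 - <<'E'
from h import *
np.set_printoptions(precision=4,suppress=True)
C=cam('wrist');im=C[0];hsv=cv2.cvtColor(im,cv2.COLOR_RGB2HSV)
m=((hsv[...,1]>75)&(hsv[...,0]<25)).astype(np.uint8)   # wood + brown rim
for row in(120,160,200,240): 
    x=np.where(m[row,260:390])[0]+260;print(row,x[[0,-1]],px2w(C,[(x[0],row),(x[-1],row)],.008)[:,1].mean() if len(x) else 0)
for col in(290,322,352):
    y=np.where(m[70:300,col])[0]+70;print(col,y[[0,-1]],px2w(C,[(col,y[0]),(col,y[-1])],.008)[:,0].mean())
# roll: bright, low-saturation vs wood base near (282,329)
sub=im[285:345,245:325];w=((sub.min(2)>150)&(hsv[285:345,245:325,1]<30)).astype(np.uint8)
for yy in range(0,60,6): print(yy+285,' '.join('%3d/%2d'%(sub[yy,x].mean(),hsv[yy+285,x+245,1]) for x in range(0,80,6)))
S=cam('scene');s0=cv2.imread('pics/scene0.png')[:,:,::-1].astype(int);a=s0[288:330,335:362];b=S[0][288:330,335:362].astype(int)
print("scene bottle diff",np.abs(a-b).mean())
E
```

```text
120 [282 356] 0.27611226621174806
160 [283 356] 0.2726991797917788
200 [284 354] 0.2703391958942679
240 [284 353] 0.26784832352755994
290 [ 89 293] 0.5799126406018678
322 [ 90 100] 0.7024659355616112
352 [ 90 274] 0.5974119197826284
285 150/23 149/24 150/24 149/24 142/27 140/100 184/98 176/101 106/92 151/27 152/25 144/27 155/23 149/23
291 155/25 144/23 147/25 136/87 184/95 185/96 179/97 186/96 185/95 187/94 119/24 146/23 148/23 151/24
297 150/24 151/24 145/23 179/101 162/91 102/37 102/39 104/39  97/39 182/96 188/91 153/25 146/23 150/24
303 146/25 146/23 174/102 174/103 102/42 104/37 103/39 103/41  98/41  95/40 180/102 127/35 150/24 150/24
309 146/25 146/25 168/103 135/86 110/41 205/25 223/14 164/24 100/38  95/35 114/98 138/85 152/24 154/25
315 149/26 147/25 180/98 170/20 222/16 223/13 208/25 222/13 225/ 8  92/41 111/99 151/53 151/26 151/24
321 152/25 143/25 153/25 224/10 170/26  95/38 211/20 132/76 224/11 220/22 183/99 151/24 149/24 143/24
327 149/23 144/23 147/25 220/20  88/35  99/38 114/32 105/36 151/28 221/15 160/46 150/24 152/24 153/24
333 149/24 151/24 146/23 222/ 9 151/27  99/38  96/40 101/40 209/18 224/12 147/23 153/21 151/23 144/27
339 150/24 149/23 147/23 181/19 222/12 215/23 149/25 222/17 220/18 149/23 147/26 149/23 145/25 146/23
scene bottle diff 5.255731922398589
```

```bash
python3 -c "
from bench import order
print(order.job_done())"
```

```text
the job is handed in; nothing more can be done
None
```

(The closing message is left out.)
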